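# Shut off the red gas valve in the covered valve box

### The job

Push the sliding cover of the grey valve box all the way aside by its yellow ledge, so that the valves under it are uncovered, then push the red handle right over to the back until it is fully shut. Leave the blue handle as it is, leave the cover open, and do not move the vial, bottle and pen that stand or lie around the box.

Things in the scene. Friction and masses are not known exactly. Their poses are not given: they have to be found in the camera images.
- valve_box: Grey metal valve box fixed to the table, 184 (x) x 360 (y) x 80 mm high. Origin: centre of its underside. Its x axis points to its back, away from the robot; turned up to 0.3 rad. The +y half is an open bay, 164 x 174 mm inside, side walls 70 mm high, holding two valves 76 mm apart along y, either way round; the -y half is closed. Guide lips on both long edges are 80 mm high, 8 mm wide.
- cover (a joint): Aluminium cover sliding along the top of the box, 174 x 170 x 5 mm, its top 76 mm above the table. Value: metres slid toward the box's -y; 0 = over the valve bay (starts at 0 to 0.02), 0.17 = fully open at its stop, over the closed half. It slides against 2 to 4 N and stays where it is left.
- ledge_face (a point): Centre of the upright face of the yellow ledge on the cover. The face looks toward the box's +y, is 100 mm wide (along the box's x) and 18 mm high, 76 to 94 mm above the table; behind it (-y) the ledge slopes down over 100 mm, so it can only be pushed, toward -y. 40 mm of flat cover lie before the face (+y).
- red_handle (a joint): Red paddle lever of the marked valve, hidden by the cover at first. Pivot axis level, along the box's y, 26 mm above the table and 12 mm behind the box's middle line (box +x). Value: rad; 0 = leaning 20 degrees to the robot side (box -x), open (starts at 0 to 0.12); 1.222 = leaning 50 degrees to the back (+x) at its stop, shut. Stiff: some 2 N at the paddle; stays where left.
- red_tip (a point): Middle of the outer end of the red paddle, 42 mm from the pivot. The paddle is 28 mm wide (along the box's y), 10 mm thick and takes up the outer 25 mm of the lever. It is about 66 mm above the table when open, 68 upright, 53 when shut. The brass valve bodies below reach 33 mm.
- blue_handle (a joint): Blue paddle handle of the other valve, same make and size, same joint values. To be left open as found (starts at 0 to 0.12).
- blue_tip (a point): Middle of the outer end of the blue paddle, as red_tip.
- vial: Loose glass vial with white cap, 23 mm across, 76 mm tall, standing off the box's +y end. Origin: centre of its base.
- bottle: Loose small brown bottle with white cap, 46 mm across, 105 mm tall, standing behind the box. Origin: centre of its base.
- pen: Loose red and white marker pen, 17 x 135 x 16 mm, lying on the table in front of the box, along its y axis. Origin: centre of its underside.
There are look-alikes about, which are no part of the job. Of the things that look like the vial, take the one that is farthest from the robot's base at the start.

How it is judged:
On the way, in this order (a step that is already met when the one before it is completed fails the run):
1. the cover is slid aside (more than 150 of 170 mm) while the red handle is still open (value of joint cover above 0.15 m and value of joint red_handle below 0.35 rad), for 0.2 s.
2. the red handle is pushed shut (beyond 1.08 of 1.22 rad) with the cover aside (value of joint red_handle above 1.08 rad and value of joint cover above 0.15 m), for 0.2 s.
At the end, for the whole second after the job is handed in: The cover is more than 150 mm open, the red handle beyond 1.08 rad, the blue handle still below 0.35 rad; vial, bottle and pen are within 20 mm of where they were, vial and bottle upright within 0.2 rad (all of step 2 and value of joint blue_handle below 0.35 rad and distance of each of vial, bottle, pen from where it was at the start of the episode below 0.02 m and angle between each of vial, bottle's own z axis and vertical below 0.2 rad); the robot touches nothing.
It fails at once if the blue handle is moved (beyond 0.35 rad) (value of joint blue_handle above 0.35 rad).
It fails at once if the vial, bottle or pen is moved by more than 20 mm, or lifted (distance of any of vial, bottle, pen from where it was at the start of the episode above 0.02 m or height (world z) of any of vial, bottle, pen above 0.015 m).
It fails at once if the vial or bottle is tipped (angle between any of vial, bottle's own z axis and vertical above 0.35 rad).
It also fails if it takes over 45 s, if anything falls off the work surface, if the arm or the gripper's body presses on something with over 40 N, if the wrist force passes 120 N, or if a joint passes its speed limit or range.

### The arm

A 7-joint arm with a two-finger parallel gripper is mounted at the origin on a cart in front of the work surface, level with it; the furniture and walls round the work are solid. World frame = base frame: x ahead of the robot, y to its left, z up, the work surface at z = 0. Lengths are in m, angles in rad, forces in N, time in s.
With the tool pointing down it reaches from about 0.4 to 0.875 m from the base axis. Payload 6.5 kg.
Tool frame: the origin (TCP) lies on the centre line of the jaws, within the pads' length; the fingertips stand 22 mm ahead of it and the grasp point (between the pads) lies 3 mm ahead of it; z points along the fingers, y is the line along which they close (so a half turn about z gives the same grasp; the last joint's range is limited). The gripper opens to 85 mm and grips with 20 to 120 N. Pads are 22 mm wide; open, the fingers measure 114 mm over their backs; the gripper's body (76 mm by 85 mm) begins 54 mm behind the grasp point. The pads swing forward as they close: fully open they stand 13 mm farther back than shut.
Start: joints at [1.191, 0.536, -0.004, 1.538, 0.003, 1.067, -0.071], TCP at [0.201, -0.618, 0.253] pointing down, gripper open.
Joint ranges: [-2.7, 2.7], [-0.37, 2.16], [-1.27, 1.26], [0.24, 2.4], [-1.31, 4.45], [0.19, 1.91], [-2.76, 2.76]. Speed limits (rad/s): [2.39, 2.39, 3.14, 3.14, 3.14, 3.14, 3.14].

### API

Orientations are given as [roll, pitch, yaw] about the fixed x, y, z axes, in that order (R = Rz(yaw) Ry(pitch) Rx(roll)).
In Python, from station import r gives the robot as it stands. The module is installed in compiled form; this text tells all that it offers.
- The arm moves only by the tool servo_tool, never from a script. Its argument "deltas" is a list of rows, each a list of 3 entries, a list of its own where there are three numbers: the opening in per cent of the stroke, from 0 (shut) to 100 (fully open), then the shift along the world's x, y, z in mm, then the turn, a rotation vector about the world's x, y, z in degrees. A call has 1 to 12 rows; each row shifts and turns the commanded pose from where the row before left it; what a row does not reach is not made up. A row lasts 1/8 s, in which the tool goes at most 62.5 mm and 10.7 degrees, less where a joint would pass 70% of its speed; a pose out of reach is approached as far as the arm can. A call with a gripper value outside its range is refused whole. The fingers move at their own pace and stop on an object; "grip_force" is the grip in N (left out, the last holds). Time passes only in rows, so rows that do not move let the fingers close. It gives the time, the measured TCP pose, the force, the opening and the grip force at its end, in the units of the state.
- r.get_obs(): the state, without advancing time (a new reading comes with each control period).
- r.grab_frame(name): name is "side" or "top" or "wrist"; returns a dict with "image" (384x512x3 uint8, blue, green, red), "fovy" (degrees; the focal length in pixels is half the picture's height over the tangent of half this angle, whatever the lens; pixels are square), "cx", "cy" (the principal point, pixels), "R" (3x3) and "t" (3): a world point X has camera coordinates R X + t. Camera axes: x right, y down, z forward; pixel columns grow to the right and rows downward; lengths in m; the calibration is good to about 2 mm. A picture is of the moment at which its call begins. There is no depth.
- r.hand_in(): hands the job in; it is judged then, once.
Trained networks look in a picture, given as the dict that the camera call returned (one of the last four; its "shot" number tells which), for a name from the list of things; names that differ only in an ending like _2 or _b are one class to them, and where a whole thing is asked for, a point or a joint stands for the part that bears it (a point fixed in the world has none). Each returns a list of dicts, best first, with "p" (0 to 1); they miss things now and then, are a little off and sometimes report something else, mostly with a low value. They report only what shows in the picture. A call takes as long as a camera call. They do not tell look-alikes from the thing itself.
- r.recognise(picture, query): "point" ([x, y, z] in m, in world coordinates, good to about 4 mm: the middle of the surface that is visible of it).
- r.trace(picture, query): "mask" (384x512 bool, what is visible of it).
- r.place_of(picture, query): "point" ([x, y, z] in m, in world coordinates, good to about 4 mm: a listed point, or the origin of a listed thing).
The state is a dict: "t": time; "joint_positions": joint angles; "qd": joint speeds; "tau": joint torques, N m; "position": TCP position; "ee_rot": TCP orientation; "force": force on the tool from outside, world axes, zero at the start; "ft_torque": the same for the moment, N m; "opening": finger opening in m; "finger_force": force on a finger pad.
Only numpy, scipy, OpenCV 4.12 (cv2) and the standard library are available. Lean on these libraries where they do the work, as an engineer would, in place of code of your own. Each camera call takes 0.05 s, during which the arm holds its last target. There are 200 camera calls.

## Working session

There is one attempt and no reset: what is moved stays moved. The work goes in short steps, Python scripts to look and compute and a tool call to move; the robot and the scene stay as the last step left them, time stands still between calls to the robot, and variables do not carry over. Pictures are saved under pics/ and viewed, at most 10 in all, crops included, and the job is handed in when it is done.

Besides the shell and the picture viewer there is one more tool, called after "Emit:" as name(argument=value, ...) on one line, values as JSON. servo_tool: Moves the arm, as the interface text tells. Its arguments: {"type":"object","properties":{"deltas":{"type":"array"},"grip_force":{"type":"number"}},"required":["deltas"]}

```bash
mkdir -p pics
cat > h.py <<'E'
from station import r
import numpy as np, cv2
def q(f,names,fn='place_of'):
    for n in names:
        for d in getattr(r,fn)(f,n)[:4]:
            X=np.array(d['point']); c=np.array(f['R'])@X+f['t']
            F=192/np.tan(np.radians(f['fovy'])/2)
            print(n,round(d['p'],2),X.round(4),'px',(F*c[:2]/c[2]+[f['cx'],f['cy']]).round())
E
python3 - <<'E'
from h import *
o=r.get_obs();print(o['t'],o['position'],o['ee_rot'],o['opening'])
ims=[]
for n in('top','side'):
    f=r.grab_frame(n);ims.append(f['image']);print(n,np.array(f['R']).round(2).tolist(),f['t'])
    q(f,['valve_box','ledge_face','cover','vial','bottle','pen','red_tip','blue_tip'])
cv2.imwrite('pics/a.png',ims[0]);cv2.imwrite('pics/b.png',ims[1])
E
```

```text
0.0 [ 0.20042485 -0.61770211  0.25238755] [-3.13982313e+00  1.48935933e-04  3.13829030e-01] 0.08584480535309949
top [[-0.01, -1.0, 0.04], [-0.99, 0.01, -0.11], [0.11, -0.04, -0.99]] [0.11210022 0.58340719 0.88973176]
valve_box 0.68 [ 0.5964 -0.0414 -0.    ] px [306. 187.]
ledge_face 0.63 [0.6347 0.0721 0.0843] px [264. 166.]Traceback (most recent call last):
  File "<stdin>", line 6, in <module>
  File "h.py", line 5, in q
    for d in getattr(r,fn)(f,n)[:4]:
             ~~~~~~~~~~~~~^^^^^
ValueError: it knows: blue_tip, bottle, ledge_face, pen, red_tip, valve_box, vial
```

Run:
```python
from h import *
ims=[]
for n in('top','side'):
    f=r.grab_frame(n);ims.append(f['image']);print(n,np.array(f['R']).round(2).tolist(),f['t'])
    q(f,['valve_box','ledge_face','vial','bottle','pen','red_tip','blue_tip'])
    # yaw of the box from its mask pixels is checked below via pen/box masks
    for nm,z in(('valve_box',.08),('pen',.012),('ledge_face',.085)):
        m=r.trace(f,nm)
        if not m: continue
        v,u=np.nonzero(m[0]['mask']);F=192/np.tan(np.radians(f['fovy'])/2);R=np.array(f['R']);t=np.array(f['t'])
        d=np.c_[(u-f['cx'])/F,(v-f['cy'])/F,np.ones(len(u))]@R;C=-R.T@t
        P=C+d*((z-C[2])/d[:,2])[:,None]
        b=cv2.minAreaRect(P[:,:2].astype(np.float32));print(nm,b,'box')
cv2.imwrite('pics/a.png',ims[0]);cv2.imwrite('pics/b.png',ims[1])
```

```text
top [[-0.01, -1.0, 0.04], [-0.99, 0.01, -0.11], [0.11, -0.04, -0.99]] [0.11210022 0.58340719 0.88973176]
valve_box 0.91 [ 0.5986 -0.0388 -0.0016] px [305. 186.]
ledge_face 0.93 [0.633  0.0731 0.0873] px [263. 167.]
ledge_face 0.38 [ 5.99e-01 -3.98e-02  5.00e-04] px [305. 186.]
vial 0.62 [0.7096 0.1633 0.0033] px [225. 143.]
vial 0.62 [ 0.5653  0.3104 -0.0026] px [166. 200.]
vial 0.55 [0.6154 0.2119 0.0016] px [206. 180.]
vial 0.41 [ 0.5804  0.2468 -0.0024] px [192. 194.]
pen 0.72 [0.4771 0.0358 0.0018] px [277. 234.]
valve_box ((0.595431387424469, -0.038733646273612976), (0.35850760340690613, 0.19342535734176636), 73.15254211425781) box
pen ((0.47801774740219116, 0.03957385942339897), (0.13283811509609222, 0.01464953925460577), 81.13513946533203) box
ledge_face ((0.6188523173332214, 0.03264835476875305), (0.1688065081834793, 0.16597746312618256), 72.94441986083984) box
side [[0.26, 0.97, -0.0], [0.83, -0.22, -0.51], [-0.5, 0.13, -0.86]] [-0.28642953 -0.4226842   1.31807117]
valve_box 0.68 [ 0.5956 -0.0458  0.0012] px [171. 229.]
ledge_face 0.88 [0.6341 0.073  0.081 ] px [227. 214.]
vial 0.73 [0.577  0.2526 0.0017] px [301. 191.]
vial 0.71 [0.6196 0.2108 0.0019] px [289. 211.]
vial 0.58 [ 0.7061  0.1584 -0.0039] px [277. 253.]
vial 0.58 [0.5686 0.3111 0.001 ] px [324. 182.]
bottle 0.71 [ 0.7264 -0.1348 -0.005 ] px [139. 297.]
pen 0.57 [0.4782 0.0432 0.0019] px [201. 176.]
valve_box ((0.6139639616012573, -0.0471111536026001), (0.36138901114463806, 0.21572719514369965), 73.19033813476562) box
pen ((0.4812295138835907, 0.06726928055286407), (0.07332339882850647, 0.01642395742237568), 74.97480010986328) box
ledge_face ((0.6242204904556274, 0.030354060232639313), (0.1700967401266098, 0.16593435406684875), 73.22884368896484) box
```

View pics/a.png

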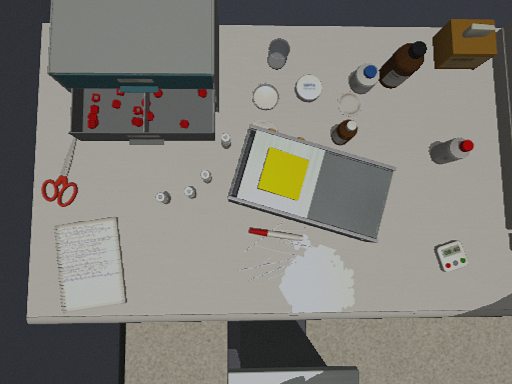

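View pics/b.png

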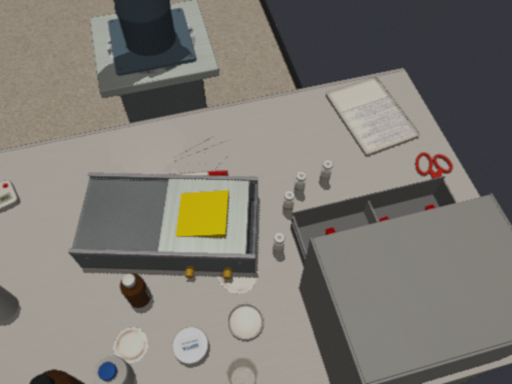

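The target vial is the one at top px (225,143), farthest from the base. The look-alikes are at (206,180), (192,194) and (166,200). The ledge face is at top px (263,167), with the box yawed about -0.294 rad. The only yellow ledge is on the cover, and the pen is at (277,234). I'll start with the transit, gripper shut.

Emit:
servo_tool(deltas=[[0, [27, 44, 0], [0, 0, 3.5]], [0, [27, 44, 0], [0, 0, 3.5]], [0, [27, 44, 0], [0, 0, 3.5]], [0, [27, 44, 0], [0, 0, 3.5]], [0, [27, 44, 0], [0, 0, 3.5]], [0, [27, 44, 0], [0, 0, 3.5]], [0, [27, 44, 0], [0, 0, 3.5]], [0, [27, 44, 0], [0, 0, 3.5]], [0, [27, 44, 0], [0, 0, 3.5]], [0, [27, 44, 0], [0, 0, 3.5]], [0, [27, 44, 0], [0, 0, 3.5]], [0, [27, 44, 0], [0, 0, 3.5]]])

```text
t: 2.75
position: [0.5255, -0.089, 0.2536]
ee_rot: [3.141, -0.0, 1.048]
force: [1.0, -0.6, -0.1]
opening: -0.0001
finger_force: 0.0
```

Emit:
servo_tool(deltas=[[0, [23, 37, -10], [0, 0, 3]], [0, [23, 37, -20], [0, 0, 3]], [0, [23, 37, -20], [0, 0, 3]], [0, [23, 37, -20], [0, 0, 3]], [0, [23, 36, -25], [0, 0, 1]], [0, [0, 0, 0], [0, 0, 0]]])

```text
t: 3.5
position: [0.639, 0.0981, 0.156]
ee_rot: [-3.138, -0.001, 1.279]
force: [-0.4, -0.1, -0.5]
opening: -0.0003
finger_force: 0.0
```

Run:
```python
from h import *
o=r.get_obs();print(o['position'],o['ee_rot'])
f=r.grab_frame('wrist');q(f,['ledge_face','vial','valve_box'])
g=r.grab_frame('side');q(g,['ledge_face','vial'])
cv2.imwrite('pics/c.png',np.hstack([f['image'][::1,::1],cv2.resize(g['image'][130:330,120:345],None,fx=1.2,fy=1.92)]))
```

```text
[0.63899889 0.09806702 0.15604058] [-3.13808021e+00 -1.40356570e-03  1.27879281e+00]
ledge_face 0.67 [0.634  0.0731 0.0848] px [255. 238.]
vial 0.91 [ 0.5774  0.2468 -0.0011] px [142.  46.]
vial 0.56 [ 0.6148  0.2075 -0.0031] px [195.  78.]
vial 0.55 [ 0.708   0.1631 -0.001 ] px [302.  96.]
valve_box 0.89 [ 0.5976 -0.0425 -0.0013] px [253. 299.]
ledge_face 0.68 [0.6297 0.0728 0.0854] px [226. 211.]
vial 0.7 [0.6206 0.2118 0.0019] px [289. 211.]
vial 0.55 [0.5651 0.315  0.0019] px [325. 181.]
vial 0.54 [0.5751 0.2524 0.0012] px [300. 190.]
vial 0.49 [7.040e-01 1.619e-01 5.000e-04] px [278. 251.]
```

View pics/c.png

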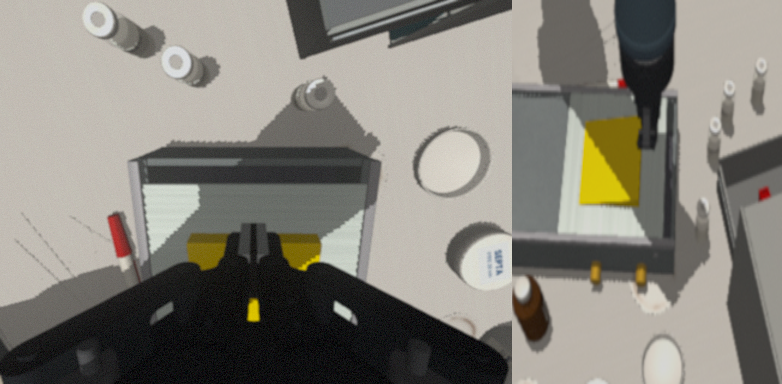

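The shut fingertips, around wrist px (255,230), are centred on the yellow face at about (255,238) and lie in front of it. I'll descend now.

Emit:
servo_tool(deltas=[[0, [0, 0, -20], [0, 0, 0]], [0, [0, 0, -15], [0, 0, 0]], [0, [0, 0, -8], [0, 0, 0]], [0, [0, 0, -7], [0, 0, 0]], [0, [0, 0, 0], [0, 0, 0]]])

```text
t: 4.47
position: [0.6393, 0.0938, 0.1077]
ee_rot: [-3.141, 0.0, 1.274]
force: [0.2, -0.2, 0.2]
opening: -0.0003
finger_force: 0.0
```

Emit:
servo_tool(deltas=[[0, [0, 0, -3], [0, 0, 0]], [0, [-2.9, -9.6, 0], [0, 0, 0]], [0, [-2.9, -9.6, 0], [0, 0, 0]], [0, [-2.9, -9.6, 0], [0, 0, 0]], [0, [-2.9, -9.6, 0], [0, 0, 0]], [0, [-2.9, -9.6, 0], [0, 0, 0]]])

```text
t: 5.22
position: [0.6249, 0.0453, 0.1055]
ee_rot: [-3.142, -0.0, 1.274]
force: [-0.9, 4.2, 1.3]
opening: 0.0004
finger_force: 1.6
```

Emit:
servo_tool(deltas=[[0, [-3.5, -11.5, 0], [0, 0, 0]], [0, [-3.5, -11.5, 0], [0, 0, 0]], [0, [-3.5, -11.5, 0], [0, 0, 0]], [0, [-3.5, -11.5, 0], [0, 0, 0]], [0, [-3.5, -11.5, 0], [0, 0, 0]], [0, [-3.5, -11.5, 0], [0, 0, 0]], [0, [-3.5, -11.5, 0], [0, 0, 0]], [0, [-3.5, -11.5, 0], [0, 0, 0]], [0, [-2.9, -9.6, 0], [0, 0, 0]], [0, [0, 0, 0], [0, 0, 0]]])

```text
t: 6.48
position: [0.5937, -0.0581, 0.105]
ee_rot: [-3.141, 0.002, 1.272]
force: [0.1, -0.9, -0.7]
opening: 0.0001
finger_force: 0.0
```

Emit:
servo_tool(deltas=[[0, [-1.2, -3.8, 0], [0, 0, 0]], [0, [-1.2, -3.8, 0], [0, 0, 0]], [0, [-0.9, -2.9, 0], [0, 0, 0]]])

```text
t: 6.85
position: [0.5909, -0.0662, 0.1051]
ee_rot: [-3.142, -0.0, 1.274]
force: [1.5, 2.1, -1.9]
opening: -0.0
finger_force: 1.3
```

Emit:
servo_tool(deltas=[[0, [-0.9, -2.9, 0], [0, 0, 0]], [0, [-0.9, -2.9, 0], [0, 0, 0]], [0, [-0.6, -1.9, 0], [0, 0, 0]]])

```text
t: 7.22
position: [0.5902, -0.0682, 0.1054]
ee_rot: [3.14, -0.008, 1.277]
force: [6.9, 15.9, -8.9]
opening: 0.0001
finger_force: 8.6
```

At the stop: the force rose to about 16 N. I'll back off, lift and look.

Emit:
servo_tool(deltas=[[0, [3, 10, 0], [0, 0, 0]], [0, [0, 0, 25], [0, 0, 0]], [0, [-8, 0, 35], [0, 0, 0]], [0, [-30, 0, 30], [0, 0, 0]], [0, [-40, 0, 10], [0, 0, 0]], [0, [0, 0, 0], [0, 0, 0]]])

```text
t: 7.98
position: [0.5112, -0.0655, 0.206]
ee_rot: [-3.141, 0.003, 1.272]
force: [-0.3, -0.3, -0.4]
opening: -0.0001
finger_force: 0.0
```

Run:
```python
from h import *
o=r.get_obs();print(o['t'],o['position'],o['ee_rot'],o['force'])
I=[]
for n in('wrist','side','top'):
    f=r.grab_frame(n);print(n);q(f,['ledge_face','red_tip','blue_tip','valve_box']);I.append(f['image'])
a=cv2.resize(I[1][150:300,60:285],(400,300));b=cv2.resize(I[2][110:260,215:415],(400,300))
cv2.imwrite('pics/d.png',np.hstack([np.vstack([a,b]),cv2.resize(I[0],(400,600))[:600]]))
```

```text
7.975 [ 0.51116377 -0.06551925  0.20601334] [-3.14099765e+00  3.11569391e-03  1.27244991e+00] [-0.31771672 -0.27530782 -0.39597419]
wrist
ledge_face 0.76 [ 0.5889 -0.082   0.0875] px [340. 181.]
red_tip 0.66 [0.6098 0.0036 0.0664] px [336.  78.]
valve_box 0.67 [ 0.5966 -0.0405 -0.0007] px [316. 127.]
side
ledge_face 0.72 [ 0.5862 -0.0809  0.0824] px [147. 211.]
red_tip 0.72 [0.6141 0.0066 0.0655] px [194. 217.]
blue_tip 0.44 [0.6351 0.0758 0.0619] px [229. 219.]
valve_box 0.7 [ 0.5987 -0.0463  0.002 ] px [171. 230.]
valve_box 0.2 [0.6091 0.0037 0.0664] px [192. 215.]
top
ledge_face 0.86 [ 0.5896 -0.079   0.0848] px [329. 185.]
red_tip 0.45 [0.6095 0.0023 0.0677] px [293. 178.]
blue_tip 0.63 [0.6343 0.08   0.0612] px [260. 168.]
blue_tip 0.52 [0.6125 0.0043 0.0684] px [292. 177.]
valve_box 0.87 [ 0.598  -0.0374  0.0016] px [304. 186.]
```

View pics/d.png

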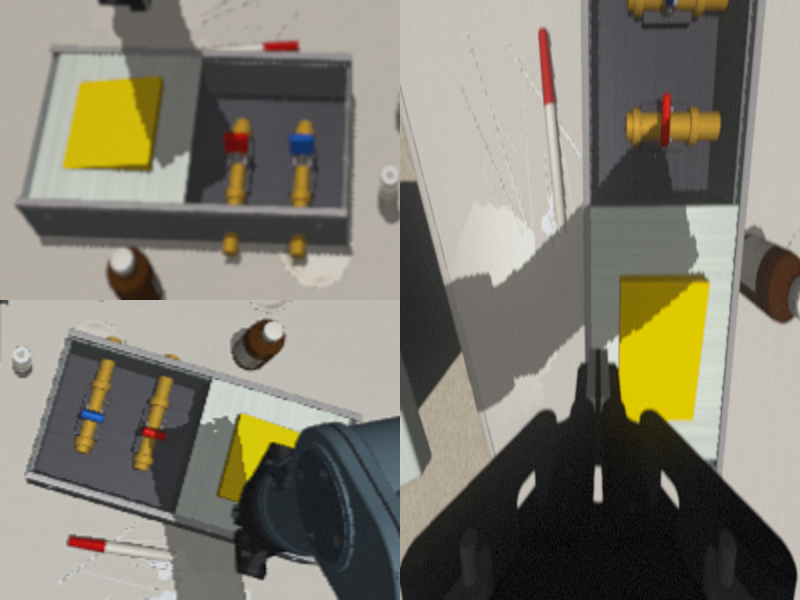

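The cover is fully open: the face moved 160 mm and met the stop. Red is the near valve beside the cover (top px about 293,178) and blue is at (260,168). I'll go down on the robot side of the red paddle.

Emit:
servo_tool(deltas=[[0, [16, 20, 0], [0, 0, 0]], [0, [20, 25, 0], [0, 0, 0]], [0, [20, 25, 0], [0, 0, 0]], [0, [10, 10, -20], [0, 0, 0]], [0, [0, 0, -30], [0, 0, 0]], [0, [0, 0, -30], [0, 0, 0]], [0, [0, 0, -15], [0, 0, 0]], [0, [0, 0, 0], [0, 0, 0]]])

```text
t: 9.72
position: [0.579, 0.0159, 0.1097]
ee_rot: [-3.14, 0.001, 1.274]
force: [-0.7, 0.5, 0.3]
opening: -0.0001
finger_force: 0.0
```

Run:
```python
from h import *
f=r.grab_frame('wrist');q(f,['red_tip','blue_tip'])
g=r.grab_frame('side');q(g,['red_tip','blue_tip'])
cv2.imwrite('pics/e.png',np.hstack([cv2.resize(f['image'],(400,300)),cv2.resize(g['image'][150:300,80:280],(400,300))]))
```

```text
red_tip 0.93 [0.6093 0.0061 0.0654] px [301. 222.]
blue_tip 0.77 [0.6366 0.0811 0.0676] px [316.  92.]
red_tip 0.75 [0.6121 0.0064 0.0677] px [193. 215.]
red_tip 0.26 [ 0.48    0.0429 -0.0011] px [201. 177.]
blue_tip 0.64 [0.6376 0.0753 0.0633] px [229. 219.]
```

View pics/e.png

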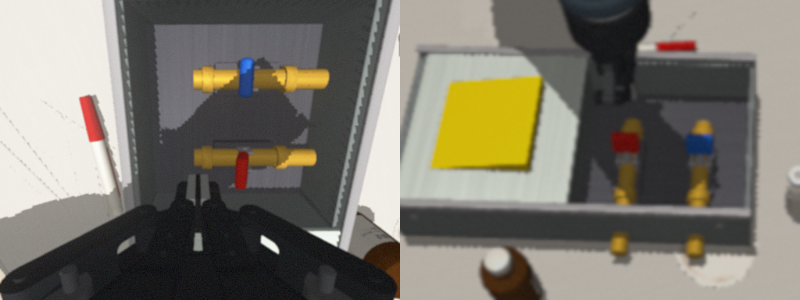

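The fingers are on the robot side of the red paddle: fingertips at wrist px about (198,185) and red at (241,170) in the crop. They line up along y with blue well clear. I'll descend and start pushing.

Emit:
servo_tool(deltas=[[0, [0, 0, -15], [0, 0, 0]], [0, [0, 0, -15], [0, 0, 0]], [0, [0, 0, -8], [0, 0, 0]], [0, [0, 0, 0], [0, 0, 0]], [0, [7.7, -2.3, 0], [0, 0, 0]], [0, [7.7, -2.3, 0], [0, 0, 0]], [0, [7.7, -2.3, 0], [0, 0, 0]]])

```text
t: 10.9
position: [0.6031, 0.009, 0.0726]
ee_rot: [-3.141, 0.0, 1.274]
force: [-1.2, 1.0, 1.9]
opening: -0.0001
finger_force: 1.1
```

Emit:
servo_tool(deltas=[[0, [5.7, -1.7, 0], [0, 0, 0]], [0, [5.7, -1.7, 0], [0, 0, 0]], [0, [5.7, -1.7, 0], [0, 0, 0]], [0, [4.8, -1.5, 0], [0, 0, 0]], [0, [3.8, -1.2, 0], [0, 0, 0]]])

```text
t: 11.52
position: [0.6285, 0.0011, 0.0721]
ee_rot: [-3.141, 0.0, 1.274]
force: [-2.0, 0.7, 0.2]
opening: -0.0001
finger_force: 0.9
```

Emit:
servo_tool(deltas=[[0, [2.9, -0.9, 0], [0, 0, 0]], [0, [2.9, -0.9, 0], [0, 0, 0]], [0, [0, 0, 0], [0, 0, 0]]])

```text
t: 11.9
position: [0.6346, -0.0007, 0.0724]
ee_rot: [3.141, -0.0, 1.274]
force: [-1.4, -0.1, -0.4]
opening: 0.0003
finger_force: 0.3
```

Run:
```python
from h import *
print(r.get_obs()['force'])
f=r.grab_frame('wrist');q(f,['red_tip','blue_tip'])
g=r.grab_frame('side');q(g,['red_tip','blue_tip'])
cv2.imwrite('pics/f.png',np.hstack([cv2.resize(f['image'],(400,300)),cv2.resize(g['image'][150:300,80:280],(400,300))]))
```

```text
[-1.38370783 -0.13307729 -0.35689435]
red_tip 0.96 [ 0.6499 -0.0063  0.0521] px [280. 239.]
blue_tip 0.7 [0.6369 0.0802 0.0682] px [200.  90.]
red_tip 0.47 [ 0.6531 -0.0051  0.0575] px [192. 237.]
blue_tip 0.53 [0.6352 0.0751 0.0633] px [229. 218.]
```

View pics/f.png

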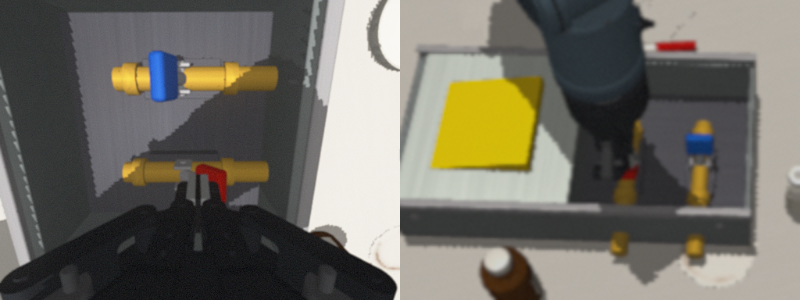

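The red paddle has turned back by about 40 mm at the tip; shut is about 46 mm. I'll push on until the stop is felt.

Emit:
servo_tool(deltas=[[0, [2.9, -0.9, 0], [0, 0, 0]], [0, [2.9, -0.9, 0], [0, 0, 0]], [0, [0, 0, 0], [0, 0, 0]]])

```text
t: 12.58
position: [0.6378, -0.0016, 0.0718]
ee_rot: [-3.137, 0.001, 1.274]
force: [-7.2, 1.2, 5.8]
opening: -0.0001
finger_force: 4.4
```

Emit:
servo_tool(deltas=[[0, [2.9, -0.9, 0], [0, 0, 0]], [0, [0, 0, 0], [0, 0, 0]]])

```text
t: 12.82
position: [0.6383, -0.0017, 0.0716]
ee_rot: [-3.132, 0.002, 1.275]
force: [-14.5, 2.4, 10.2]
opening: 0.0002
finger_force: 8.5
```

The stop is firm at about 18 N, with no further motion. I'll back off, lift clear and verify.

Emit:
servo_tool(deltas=[[0, [-10, 3, 0], [0, 0, 0]], [0, [-12, 4, 0], [0, 0, 0]], [0, [0, 0, 25], [0, 0, 0]], [0, [0, 0, 40], [0, 0, 0]], [0, [0, 0, 50], [0, 0, 0]], [0, [-40, -30, 30], [0, 0, 0]], [0, [-40, -40, 0], [0, 0, 0]], [0, [-30, -40, 0], [0, 0, 0]], [0, [0, 0, 0], [0, 0, 0]]])

```text
t: 13.95
position: [0.5083, -0.1106, 0.2172]
ee_rot: [-3.141, 0.003, 1.267]
force: [0.5, 0.4, 0.4]
opening: 0.0001
finger_force: 0.0
```

Run:
```python
from h import *
print(r.get_obs()['force'],r.get_obs()['position'])
I=[]
for n in('top','side'):
    f=r.grab_frame(n);q(f,['red_tip','blue_tip','ledge_face','vial','bottle','pen']);I.append(f['image'])
cv2.imwrite('pics/g.png',np.hstack([cv2.resize(I[0][110:260,200:400],(400,300)),cv2.resize(I[1][150:300,80:280],(400,300))]))
```

```text
[0.53029579 0.38121314 0.36951648] [ 0.50831713 -0.11057854  0.21718364]
red_tip 0.58 [ 0.656  -0.0115  0.0557] px [297. 159.]
red_tip 0.34 [ 0.5966 -0.0411  0.0017] px [306. 187.]
blue_tip 0.41 [0.634  0.0786 0.0623] px [260. 168.]
ledge_face 0.78 [ 0.5881 -0.0795  0.0869] px [329. 186.]
vial 0.66 [ 0.5792  0.2433 -0.0013] px [193. 194.]
vial 0.63 [ 0.6169  0.2087 -0.0013] px [207. 179.]
vial 0.53 [ 0.5657  0.31   -0.0024] px [167. 200.]
vial 0.47 [0.7108 0.1604 0.002 ] px [226. 142.]
bottle 0.9 [ 0.7252 -0.1314 -0.0031] px [339. 137.]
pen 0.59 [4.77e-01 3.67e-02 4.00e-04] px [276. 234.]
red_tip 0.52 [ 0.6571 -0.0068  0.0531] px [192. 239.]
blue_tip 0.68 [0.6371 0.075  0.0645] px [229. 219.]
ledge_face 0.66 [ 0.5884 -0.0798  0.0843] px [148. 211.]
vial 0.65 [0.6225 0.2138 0.0026] px [290. 212.]
vial 0.62 [0.5753 0.2544 0.0026] px [301. 190.]
vial 0.57 [0.5668 0.3118 0.0055] px [324. 181.]
vial 0.5 [ 0.707   0.1627 -0.0016] px [279. 252.]
bottle 0.8 [ 0.7282 -0.1309 -0.0042] px [141. 297.]
pen 0.66 [0.4772 0.0407 0.0024] px [200. 175.]
pen 0.3 [ 0.7264 -0.1311 -0.0015] px [141. 296.]
```

View pics/g.png

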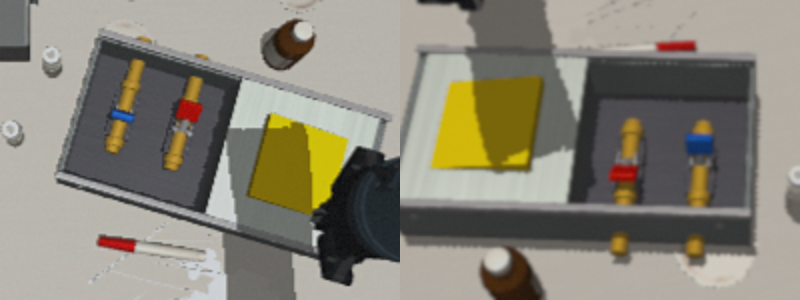

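Red is over to the back (tip moved about 47 mm, the full stroke). Blue is unmoved, the cover is open, the loose things are in place and the arm is clear. Handing in.

```bash
python3 -c "
from station import r
print(r.hand_in())"
```

```text
the job is handed in; nothing more can be done
None
```

I slid the cover to its stop and pushed the red handle shut against its stop. In the last pictures the blue handle, vial, bottle and pen were where they started; the job is handed in, but no verdict came back.

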